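# Restock the spring-loaded dish dispenser

## Robot

A 6-joint arm with a two-finger parallel gripper is mounted at the origin on a cart in front of the work surface, level with it; the furniture and walls round the work are solid. World frame = base frame: x ahead of the robot, y to its left, z up, the work surface at z = 0. Lengths are in m, angles in degrees, forces in N, time in s.
With the tool pointing down it reaches from about 0.275 to 0.75 m from the base axis. Payload 10.2 kg.
Tool frame: the origin (TCP) lies on the mounting face of the last link; the fingertips stand 173 mm ahead of it and the grasp point (between the pads) lies 155 mm ahead of it; z points along the fingers, y is the direction in which the jaws open and shut (so a half turn about z gives the same grasp; the last joint's range is limited). The gripper opens to 85 mm and grips with 20 to 120 N. Pads are 22 mm wide; open, the fingers measure 114 mm over their backs; the gripper's body (76 mm by 85 mm) begins 54 mm behind the grasp point. The pads swing forward as they close: fully open they stand 13 mm farther back than shut.
Start: joints at [61.971, 17.928, 85.812, -0, 76.261, -12.8], TCP at [0.138, 0.507, 0.405] pointing down, gripper open.
Joint ranges: [-168.41, 168.41], [-55.51, 124.54], [10.69, 146.95], [-70.63, 250.63], [1, 178], [-165.06, 165.06]. Speed limits (degrees/s): [136.94, 136.94, 172.46, 180, 180, 180].

## Interface

Orientations are given as a 3x3 rotation matrix whose columns are the frame's x, y, z axes.
In Python, from rig import env, cams gives the robot as it stands.
- The arm moves only by the tool send_rows, never from a script. Its argument "increments" is a list of rows, each a list of 4 numbers: the shift along the tool's x, y, z in mm, then the turn about the tool's z in rad. A call has 1 to 8 rows; each row is the pose to reach, as a shift and turn from the pose commanded when the call began, along the tool's axes at that moment; what a row does not reach only later rows make up. A row lasts 1/12 s, in which the tool goes at most 41.7 mm and 7.16 degrees, less where a joint would pass 70% of its speed; a pose out of reach is approached as far as the arm can. A call with a gripper value outside its range is refused whole. "gripper" is the finger opening in mm, from 0 to 85.4, set as the call begins (left out, the last holds). The fingers move at their own pace and stop on an object; "newtons" is the grip in N (left out, the last holds). Time passes only in rows, so rows that repeat a pose let the fingers close. It gives the time, the measured TCP pose, the force and the opening at its end, in the units of the state.
- env.read_state(): the state, without advancing time (a new reading comes with each control period).
- cams.read_camera(name): name is "scene" or "top"; returns the picture (480x640x3 uint8, red, green, blue); there is no depth.
- cams.camera_params(name): a dict with "fx", "fy", "cx", "cy" (pixels), "k1" (the pictures are not rectified: a ray, as slopes to the right and down, at radius r is drawn at 1 + k1 r^2 times it, then the intrinsics apply), "rvec" (rotation vector, rad) and "tvec" (3), from world to camera coordinates, as OpenCV has them. Camera axes: x right, y down, z forward; pixel columns grow to the right and rows downward; lengths in m; the calibration is good to about 2 mm. A picture is of the moment at which its call begins. camera_params takes no time and is no camera call.
- env.job_done(): hands the job in, once; it reports no verdict.
The state is a dict: "time_s": time; "joint_positions": joint angles; "dq": joint speeds; "joint_efforts": joint torques, N m; "tool_pos": TCP position; "tcp_rot": TCP orientation; "contact_force": force on the tool from outside, world axes, zero at the start; "ft_torque": the same for the moment, N m; "width": finger opening in m.
Only numpy, scipy, OpenCV 4.12 (cv2) and the standard library are available. Lean on these libraries where they do the work, as an engineer would, in place of code of your own. Each camera call takes 0.05 s, during which the arm holds its last target.

## Task

Put the two small clean dishes away in the spring-loaded dispenser: first lift its wooden lid off by the knob and set it down on the worktop beside the dispenser, knob up, then put in one dish after the other, open side up, pressing each down until it snaps under the three orange catches and stays there. Either dish may go first; leave the lid off, and do not disturb the glass, the spice jar or the timer.

Things in the scene. Friction and masses are not known exactly. Their poses are not given: they have to be found in the camera images.
- dispenser: Dish dispenser, fixed to the worktop; origin under its middle, z up. Flange 104 mm across, upright steel tube, black collar 85 mm across (107 mm over its three grey catch housings), 98 mm high. Inside is a platform on a spring. Pressed down in its middle (5 to 20 N, e.g. with closed fingertips) a dish pushes the three orange catches aside; once its rim is below them they snap over it.
- mouth (a point): Centre of the dispenser's round mouth, on top of its collar, 98 mm above the worktop; z up. The bore is 67 mm wide, its last 4 mm widened to 73 mm. A dish put upright into the mouth comes to rest on the ramps of the catches, its foot about 9 mm below the mouth, and stands 19 mm out of it. The worktop between dispenser and robot is free (its front edge is at x = 0.33).
- catch_edge (a point): Point on the dispenser's axis, 15 mm below the mouth, level with the flat undersides of the three orange catches (58 mm free between their tips). A held dish has its rim at this level; press the rim 3 to 5 mm below it to make sure of the snap. The second dish goes on top of the first in the same way; the pile bottoms out with its rim about 11 mm below this level.
- platform (a joint): How far (m) the grey spring-loaded platform inside the dispenser has sunk: 0 empty (platform 16 mm below the mouth), about 0.027 with one dish held under the catches, 0.055 with both; at most 0.066. Spring 90 N/m, about 2 N at the top.
- lid_knob (a point): Centre of the knob of the loose round wooden lid on the dispenser's mouth (120 g, 92 mm across). The knob is a dark upright cylinder, 24 mm across, 16 mm tall, on a thinner neck; z is up through it. Its centre is 24 mm above the lid's underside, 14 mm above its upper face. A plug under the lid, 62 mm across, dips 4 mm into the mouth. On the worktop the knob's centre is at z = 0.024.
- dish_white_mid (a point): Centre, half-way up, of the white dish: round, straight-sided, open above, 64 mm across (up to 66), 28 mm high, walls 5 mm, inner floor 7 mm above its foot, about 110 g; z points up out of the dish. It stands on the worktop to the right of the dispenser.
- dish_blue_mid (a point): The same for the blue dish, of the same size.
- glass: Drinking glass, 84 mm across, 93 mm high; origin under its middle. Leave it alone.
- jar: Spice jar with a green cap, 46 mm across, 106 mm high; origin under its middle. Leave it alone.
- timer: Kitchen timer, 65 mm across, 52 mm high; origin under its middle. Leave it alone.
Mind the look-alikes: they are no part of the job. What is meant by the part that bears dish_white_mid is not yellow, and is the larger of those in its own colour.

How it is judged:
By the outcome, as a careful person would: the job done as asked, in the order asked, and still so for the second after the job is handed in, with the robot touching nothing.
It also fails if it takes over 72 s, if anything falls off the work surface, if the arm or the gripper's body presses on something with over 40 N, if the wrist force passes 120 N, or if a joint passes its speed limit or range.

## Working session

There is one attempt and no reset: what is moved stays moved. The work goes in short steps, Python scripts to look and compute and a tool call to move; the robot and the scene stay as the last step left them, time stands still between calls to the robot, and variables do not carry over. Pictures are saved under pics/ and viewed, and the job is handed in when it is done.

Besides the shell and the picture viewer there is one more tool, called after "Emit:" by a JSON object that holds its "method" and its "body". send_rows: Moves the arm, as the interface text tells. Its arguments: {"type":"object","properties":{"increments":{"type":"array","items":{"type":"array","items":{"type":"number"}}},"gripper":{"type":"number"},"newtons":{"type":"number"}},"required":["increments"]}

```bash
ls; mkdir -p pics; python3 - <<'E'
from rig import env,cams
import cv2
for n in("scene","top"):
    p=cams.camera_params(n);print(n,p)
    im=cams.read_camera(n);cv2.imwrite(f"pics/{n}0.png",im[:,:,::-1])
print(env.read_state())
E
```

```text
pics
scene {'fx': 554.8748052495534, 'fy': 554.8748052495534, 'cx': 322.7886509922518, 'cy': 242.91174171719084, 'k1': 0.014339732520140227, 'rvec': array([ 1.8258542 , -1.78807379,  0.64194672]), 'tvec': array([-0.02370082,  0.50586924,  0.77589897])}
top {'fx': 552.7917076497254, 'fy': 552.7917076497254, 'cx': 323.3398968959627, 'cy': 244.6990857105457, 'k1': -0.1316908151943719, 'rvec': array([ 2.16940753, -2.14514681,  0.14530122]), 'tvec': array([-0.02706051,  0.58493224,  1.12162379])}
{'time_s': 0.1, 'joint_positions': array([ 6.19710168e+01,  1.79567241e+01,  8.58495386e+01, -1.72775145e-03,
        7.62601323e+01, -1.27996799e+01]), 'dq': array([-0.00975847, -0.03843128, -0.02822208,  0.03432334, -0.0890687 ,
        0.00261191]), 'joint_efforts': array([ 2.18873669e-03, -4.12896216e+01, -2.60142660e+01, -1.84574433e-04,
        3.01626038e-03, -3.66956044e-06]), 'tool_pos': array([0.13790621, 0.50653246, 0.40418862]), 'tcp_rot': array([[-9.64884101e-01,  2.62675469e-01, -5.18689534e-04],
       [ 2.62675882e-01,  9.64883571e-01, -1.03665816e-03],
       [ 2.28170342e-04, -1.13650221e-03, -9.99999328e-01]]), 'contact_force': array([ 0.63958994, -0.01491062, -0.16339042]), 'ft_torque': array([ 0.01049351,  0.02876234, -0.06033781]), 'width': 0.08578218101040562}
```

View pics/scene0.png

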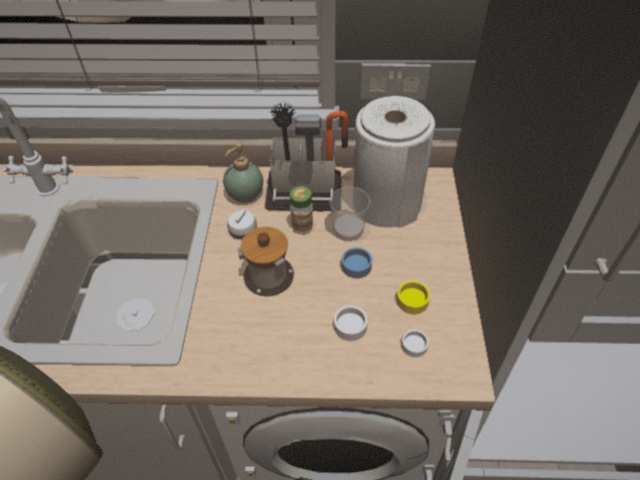

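View pics/top0.png

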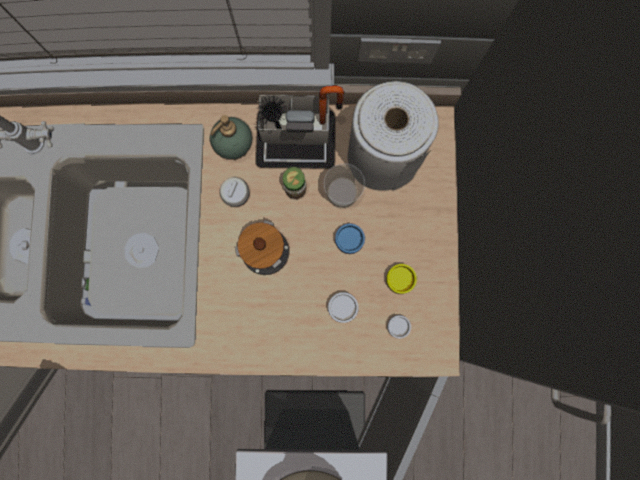

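The scene view shows the lid and knob at (264,240) and the blue dish at (357,262). There are also a large white dish at (350,322), a small white dish at (415,342) and a yellow dish at (413,297).

These could be taken for the white dish (top-view pixels):
- large white (342,307)
- small white (399,326)
- yellow (400,278)
- blue (349,239), which is the other target

By the description it's the larger white one, at (342,307). Next I'll measure and take a close crop.

```bash
cat > h.py <<'E'
import numpy as np, cv2
from rig import env,cams
def cal(n):
    p=cams.camera_params(n);K=np.array([[p['fx'],0,p['cx']],[0,p['fy'],p['cy']],[0,0,1.]])
    return K,np.array([p['k1'],0,0,0,0.]),np.array(p['rvec'],float),np.array(p['tvec'],float)
def ray(n,uv):
    K,d,r,t=cal(n);R=cv2.Rodrigues(r)[0]
    x=cv2.undistortPoints(np.array(uv,float).reshape(-1,1,2),K,d).reshape(-1,2)
    D=np.c_[x,np.ones(len(x))]@R
    return -R.T@t,D
def plane(n,uv,z):
    o,D=ray(n,uv);return o+D*((z-o[2])/D[:,2])[:,None]
def tri(a,b):
    o1,d1=ray("scene",a);o2,d2=ray("top",b);d1=d1[0]/np.linalg.norm(d1);d2=d2[0]/np.linalg.norm(d2)
    s=np.linalg.lstsq(np.c_[d1,-d2],o2-o1,rcond=None)[0]
    p,q=o1+s[0]*d1,o2+s[1]*d2
    return (p+q)/2,np.linalg.norm(p-q)
def proj(n,P):
    K,d,r,t=cal(n);return cv2.projectPoints(np.array(P,float).reshape(-1,1,3),r,t,K,d)[0].reshape(-1,2)
def circ(n,cnt,z):
    P=plane(n,cnt.reshape(-1,2),z)[:,:2].astype(np.float32)
    return cv2.minEnclosingCircle(P)
E
python3 - <<'E'
from h import *
S=cv2.imread('pics/scene0.png');T=cv2.imread('pics/top0.png')
a=cv2.resize(T[210:350,220:430],None,fx=3.8,fy=3.8,interpolation=2);cv2.imwrite('pics/c_top.png',a)
a=cv2.resize(S[210:365,220:440],None,fx=3.6,fy=3.6,interpolation=2);cv2.imwrite('pics/c_sc.png',a)
E
```

```text
(no output)
```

View pics/c_top.png

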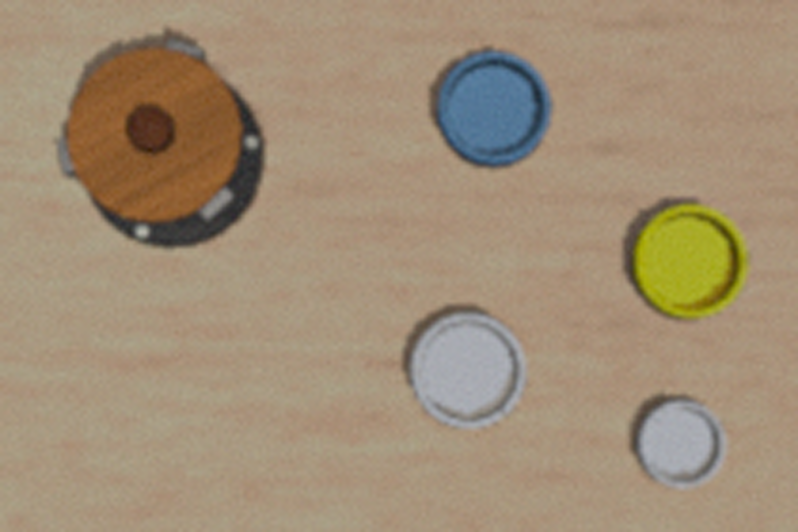

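View pics/c_sc.png

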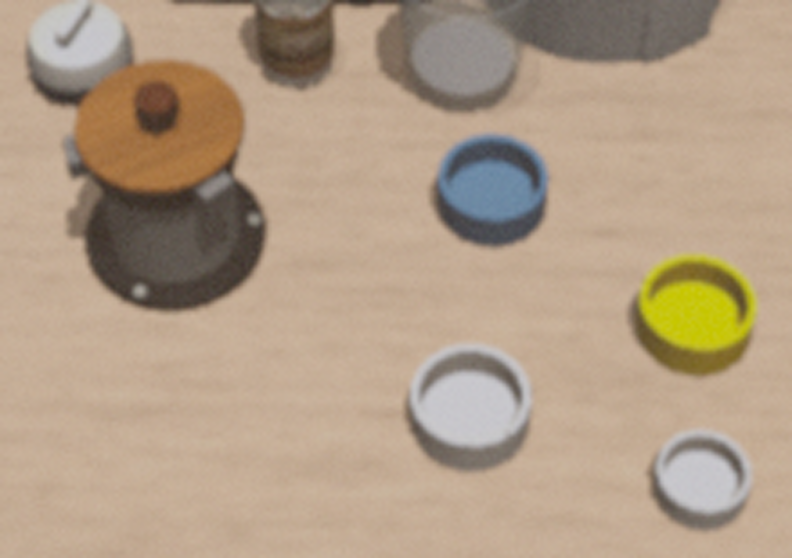

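The crops show the larger white dish at top (342,307), clearly bigger than the small white one at (399,326). The blue dish is at (349,239). Both targets stand open side up.

```bash
python3 - <<'E'
from h import *
S=cv2.imread('pics/scene0.png');T=cv2.imread('pics/top0.png')
hT=cv2.cvtColor(cv2.GaussianBlur(T,(3,3),0),cv2.COLOR_BGR2HSV)
hS=cv2.cvtColor(cv2.GaussianBlur(S,(3,3),0),cv2.COLOR_BGR2HSV)
def comps(h,lo,hi,x0,x1,y0,y1,amin):
    m=cv2.inRange(h,lo,hi);k=np.zeros_like(m);k[y0:y1,x0:x1]=m[y0:y1,x0:x1]
    k=cv2.morphologyEx(k,cv2.MORPH_OPEN,np.ones((3,3)))
    c,_=cv2.findContours(k,cv2.RETR_EXTERNAL,cv2.CHAIN_APPROX_NONE)
    return [q for q in c if cv2.contourArea(q)>amin]
for nm,h,win in(("top",hT,(315,430,215,350)),("scene",hS,(325,440,240,365))):
  for c,lo,hi in(("blue",(95,80,30),(125,255,255)),("white",(0,0,110),(180,45,255)),):
    for q in comps(h,lo,hi,*win,60):
        e=cv2.fitEllipse(q);print(nm,c,np.round(e[0],1),np.round(e[1],1),"z.028",np.round(plane(nm,e[0],.028)[0],4),"encl",np.round(np.array(circ(nm,q,.028)[0]),4),round(circ(nm,q,.028)[1],4))
L={}
for nm,h,win in(("top",hT,(230,300,215,280)),("scene",hS,(230,300,225,280))):
    for c,lo,hi in(("lid",(5,140,70),(20,255,255)),("knob",(0,80,10),(15,255,75))):
      for q in comps(h,lo,hi,*win,30):
        hull=cv2.convexHull(q);e=cv2.fitEllipse(hull) if len(hull)>4 else None
        z=.108 if c=="lid" else .130
        print(nm,c,np.round(e[0],1),np.round(e[1],1),cv2.contourArea(q),np.round(plane(nm,e[0],z)[0],4),"encl",circ(nm,q,z));L[nm,c]=e[0]
for c in("lid","knob"):
    if ("top",c) in L and ("scene",c) in L: print(c,tri(L["scene",c],L["top",c]))
E
```

```text
top blue [349.4 238.2] [27.1 27.9] z.028 [ 0.6011 -0.0755  0.028 ] encl [ 0.6012 -0.0753] 0.0307
top white [399.2 326.5] [22.9 23.5] z.028 [ 0.416  -0.1809  0.028 ] encl [ 0.4162 -0.1806] 0.0253
top white [342.8 307. ] [30.4 31. ] z.028 [ 0.4556 -0.0625  0.028 ] encl [ 0.4556 -0.0624] 0.0333
scene blue [355.9 262.3] [14.1 22.8] z.028 [ 0.5883 -0.0765  0.028 ] encl [ 0.5853 -0.0756] 0.0242
scene white [415.1 341.6] [25.5 27.5] z.028 [ 0.4062 -0.1819  0.028 ] encl [ 0.4058 -0.1819] 0.0288
scene white [350.4 321.3] [33.3 34.8] z.028 [ 0.4473 -0.0645  0.028 ] encl [ 0.4469 -0.0646] 0.0383
top lid [260.4 245.1] [44.7 44.8] 1517.0 [0.5739 0.104  0.108 ] encl ((0.574345588684082, 0.10413400828838348), 0.04500916972756386)
scene lid [263.7 245.1] [34.7 45. ] 1176.5 [0.5644 0.1024 0.108 ] encl ((0.5651528239250183, 0.10308236628770828), 0.04434914514422417)
lid (array([0.57564171, 0.10508507, 0.09461607]), np.float64(0.0007582321299279022))
```

```bash
python3 - <<'E'
from h import *
f=lambda x,y:(x/3.6+220-.4,y/3.6+210-.4)
g=lambda x,y:(x/3.8+220-.4,y/3.8+210-.4)
for nm,s,t,z in(("knobtop",f(157,92),g(151,128),.130),("lidtop",f(160,122),g(155,133),.108),("blue rim",f(492,181),(349.4,238.2),.028),("white rim",f(470,397),(342.8,307),.028),("flange",f(175,233),g(0,0),0.005)):
    print(nm,tri(s,t),plane("scene",s,z)[0],plane("top",t,z)[0])
print("flange proj",np.array(proj("scene",[[.574,.104,0.005]])),f(175,233))
for nm in("scene","top"):
  o,_=ray(nm,(0,0));print(nm,o)
st=env.read_state();print(st['time_s'])
E
```

```text
knobtop (array([0.57535154, 0.10351735, 0.12439669]), np.float64(0.0015102654714604917)) [0.5704874  0.10175942 0.13      ] [0.57456088 0.10364615 0.13      ]
lidtop (array([0.5760585 , 0.10428991, 0.09898922]), np.float64(0.0013285042341596646)) [0.56847245 0.10205839 0.108     ] [0.57485008 0.10396352 0.108     ]
blue rim (array([ 0.60240463, -0.07698893,  0.0183429 ]), np.float64(0.0017206073808437973)) [ 0.59476451 -0.07742729  0.028     ] [ 0.60101296 -0.07562187  0.028     ]
white rim (array([ 0.45586694, -0.06360813,  0.01942355]), np.float64(0.0012972909313418565)) [ 0.45045847 -0.0640107   0.028     ] [ 0.45570803 -0.06260626  0.028     ]
flange (array([ 0.68541662,  0.17831267, -0.13129091]), np.float64(0.10634422590403063)) [0.57223871 0.10346619 0.005     ] [0.66412047 0.20677583 0.005     ]
flange proj [[268.02935511 273.63646486]] (268.2111111111111, 274.32222222222225)
scene [-0.11433341 -0.03844695  0.91865899]
top [ 0.43604667 -0.01490095  1.18766965]
0.1
```

```bash
cat >> h.py <<'E'
def go(x,y,z,yaw=None):
    """yaw: world angle (deg) of tool y axis from world +y"""
    s=env.read_state();R=s['tcp_rot'];d=R.T@(np.array([x,y,z])-s['tool_pos'])*1000
    c=np.degrees(np.arctan2(-R[0,1],R[1,1]));t=0 if yaw is None else -np.radians((yaw-c+90)%180-90)
    print("inc",np.round(d,1),"turn",round(t,3),"| pos",np.round(s['tool_pos'],4),"yaw",round(c,1),"tilt",np.round(R[:2,2],4),"F",np.round(s['contact_force'],1),"w",round(s['width']*1000,1),"t",round(s['time_s'],2))
E
python3 - <<'E'
from h import *
go(.573,.103,.405,0)
print("glass base",plane("scene",(349,229),0.003),plane("top",(345,193),.0), "rim",plane("top",(343,186),.093),plane("scene",(350,203),.093))
print("jar",plane("top",(293,180),.106),"timer",plane("top",(234,191),.052))
E
```

```text
inc [-525.8 -275.1   -0.6] turn -0.266 | pos [0.1379 0.5065 0.4042] yaw -15.2 tilt [-0.0005 -0.001 ] F [ 0.6 -0.  -0.2] w 85.8 t 0.1
glass base [[ 0.70149921 -0.06365892  0.003     ]] [[ 0.7051737  -0.06700106  0.        ]] rim [[ 0.69857754 -0.05879233  0.093     ]] [[ 0.69354161 -0.06360257  0.093     ]]
jar [[0.70660285 0.04216989 0.106     ]] timer [[0.69520089 0.16896444 0.052     ]]
```

Emit:
{"method": "send_rows", "body": {"increments": [[-20,-10,0,-0.02],[-55,-29,0,-0.06],[-90,-47,0,-0.1],[-125,-65,0,-0.14],[-160,-84,0,-0.18],[-195,-102,0,-0.22],[-230,-120,0,-0.266],[-265,-139,0,-0.266]], "gripper": 60}}

```text
time_s: 0.77
tool_pos: [0.3581, 0.3013, 0.4046]
tcp_rot: [[-1.0, -0.003, -0.0], [-0.003, 1.0, -0.0], [0.0, -0.0, -1.0]]
contact_force: [0.2, 1.4, 0.2]
width: 0.0599
```

```bash
python3 - <<'E'
from h import *
go(.573,.103,.32,0)
E
```

```text
inc [-214.4 -198.9   84.5] turn 0.003 | pos [0.3581 0.3013 0.4046] yaw 0.2 tilt [-0.0002 -0.    ] F [0.2 1.4 0.2] w 59.9 t 0.77
```

Emit:
{"method": "send_rows", "body": {"increments": [[-30,-28,0,0],[-60,-56,10,0],[-90,-84,25,0],[-120,-112,40,0],[-150,-140,55,0],[-180,-168,70,0],[-205,-190,84,0],[-214,-199,84,0]]}}

```text
time_s: 1.43
tool_pos: [0.5732, 0.1005, 0.3171]
tcp_rot: [[-1.0, 0.003, -0.004], [0.003, 1.0, -0.0], [0.004, -0.001, -1.0]]
contact_force: [-0.5, 0.5, -0.5]
width: 0.06
```

Emit:
{"method": "send_rows", "body": {"increments": [[0,0,0,0],[0,0,0,0]]}}

```text
time_s: 1.6
tool_pos: [0.5712, 0.1035, 0.3201]
tcp_rot: [[-1.0, 0.001, -0.001], [0.001, 1.0, 0.0], [0.001, 0.0, -1.0]]
contact_force: [0.4, -1.1, -0.3]
width: 0.0599
```

```bash
python3 - <<'E'
from h import *
go(.573,.103,.285,0)
for n in("scene","top"):
    im=cams.read_camera(n)[:,:,::-1];cv2.imwrite(f"pics/{n}1.png",im)
S=cv2.imread('pics/scene1.png');T=cv2.imread('pics/top1.png')
a=cv2.resize(S[150:310,200:340],None,fx=2.8,fy=2.8);b=cv2.resize(T[160:320,190:330],None,fx=2.8,fy=2.8)
cv2.imwrite('pics/p1.png',np.hstack([a,b]))
E
```

```text
inc [-1.8 -0.5 35.1] turn -0.001 | pos [0.5712 0.1035 0.3201] yaw -0.1 tilt [-0.0013  0.0002] F [ 0.4 -1.1 -0.3] w 59.9 t 1.6
```

View pics/p1.png

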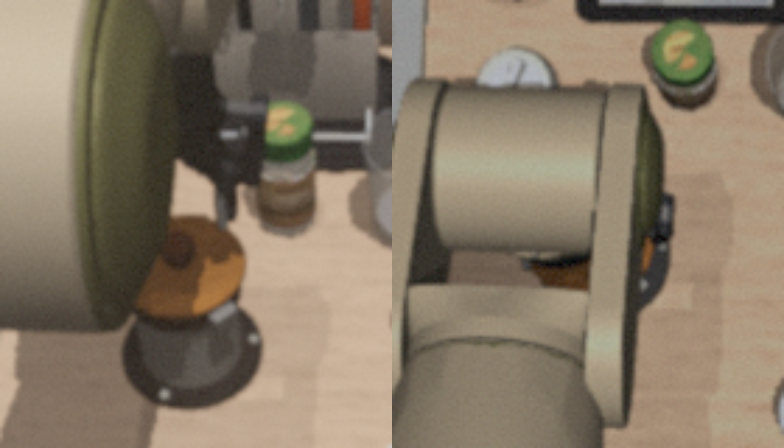

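The arm hides most of the lid in the top view. In the scene view the fingers hang above the knob. I'll descend slowly and watch the force.

Emit:
{"method": "send_rows", "body": {"increments": [[-2,0,8,0],[-2,0,16,0],[-2,0,22,0],[-2,0,27,0],[-2,0,31,0],[-2,0,34,0],[-2,0,35,0],[-2,0,35,0]]}}

```text
time_s: 2.37
tool_pos: [0.5731, 0.1039, 0.2855]
tcp_rot: [[-1.0, -0.0, -0.0], [-0.0, 1.0, 0.0], [0.0, 0.0, -1.0]]
contact_force: [0.3, -0.5, 0.2]
width: 0.0597
```

Emit:
{"method": "send_rows", "body": {"increments": [[0,0,0,0],[0,0,0,0],[0,0,0,0],[0,0,0,0],[0,0,0,0],[0,0,0,0]], "gripper": 15, "newtons": 40}}

```text
time_s: 2.87
tool_pos: [0.5732, 0.1039, 0.2862]
tcp_rot: [[-1.0, -0.0, 0.001], [-0.0, 1.0, -0.0], [-0.001, -0.0, -1.0]]
contact_force: [-1.0, 0.1, 4.7]
width: 0.022
```

```bash
python3 - <<'E'
from h import *
go(.573,.103,.35,0)
E
```

```text
inc [  0.2  -0.9 -63.8] turn 0.0 | pos [0.5732 0.1039 0.2862] yaw 0.0 tilt [ 0.0009 -0.0001] F [-1.   0.1  4.7] w 22.0 t 2.87
```

Emit:
{"method": "send_rows", "body": {"increments": [[0,0,-2,0],[0,0,-4,0],[0,0,-7,0],[0,0,-10,0],[0,0,-14,0],[0,0,-19,0],[0,0,-24,0],[0,0,-30,0]]}}

```text
time_s: 3.53
tool_pos: [0.5731, 0.1039, 0.3162]
tcp_rot: [[-1.0, -0.0, -0.0], [-0.0, 1.0, 0.0], [0.0, 0.0, -1.0]]
contact_force: [-0.4, 0.2, -1.5]
width: 0.0221
```

```bash
python3 - <<'E'
from h import *
go(.573,.103,.35,0)
im=cams.read_camera("scene")[:,:,::-1];cv2.imwrite('pics/p2.png',cv2.resize(im[150:310,180:360],None,fx=3.6,fy=3.6))
E
```

```text
inc [  0.1  -0.9 -33.8] turn 0.0 | pos [0.5731 0.1039 0.3162] yaw 0.0 tilt [-0.0001  0.    ] F [-0.4  0.2 -1.5] w 22.1 t 3.53
```

View pics/p2.png

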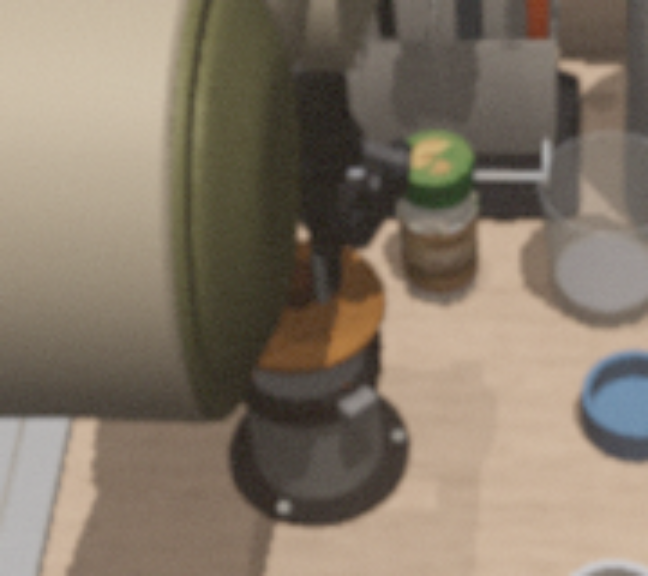

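The lid is held level at about (310,290) in the crop, clear of the mouth. Now I'll move it toward the robot and lower it.

Emit:
{"method": "send_rows", "body": {"increments": [[5,0,-5,0],[20,0,-5,0],[40,0,-5,0],[65,0,-5,0],[90,0,-5,0],[115,0,-5,0],[135,0,-5,0],[143,0,-5,0]]}}

```text
time_s: 4.25
tool_pos: [0.4278, 0.1041, 0.3208]
tcp_rot: [[-1.0, -0.001, -0.001], [-0.001, 1.0, 0.0], [0.001, 0.0, -1.0]]
contact_force: [0.1, -0.7, -1.3]
width: 0.0221
```

Emit:
{"method": "send_rows", "body": {"increments": [[0,0,8,0],[0,0,28,0],[0,0,52,0],[0,0,77,0],[0,0,98,0],[0,0,110,0],[0,0,115,0],[0,0,115,0]]}}

```text
time_s: 4.92
tool_pos: [0.4306, 0.1038, 0.2045]
tcp_rot: [[-1.0, -0.0, -0.002], [-0.0, 1.0, 0.0], [0.002, 0.0, -1.0]]
contact_force: [0.1, -0.7, -0.6]
width: 0.0221
```

```bash
python3 - <<'E'
from h import *
go(.43,.104,.193,0)
E
```

```text
inc [ 0.6  0.2 11.5] turn 0.0 | pos [0.4306 0.1038 0.2045] yaw 0.0 tilt [-0.0018  0.0001] F [ 0.1 -0.7 -0.6] w 22.1 t 4.92
```

Emit:
{"method": "send_rows", "body": {"increments": [[0,0,3,0],[0,0,6,0],[0,0,9,0],[0,0,11,0],[0,0,13,0],[0,0,13,0]]}}

```text
time_s: 5.42
tool_pos: [0.4301, 0.1039, 0.1925]
tcp_rot: [[-1.0, -0.0, -0.0], [-0.0, 1.0, 0.0], [0.0, 0.0, -1.0]]
contact_force: [-0.4, 0.4, -1.1]
width: 0.0218
```

Emit:
{"method": "send_rows", "body": {"increments": [[0,0,1,0],[0,0,2,0],[0,0,2,0],[0,0,2,0]]}}

```text
time_s: 5.75
tool_pos: [0.4302, 0.1039, 0.192]
tcp_rot: [[-1.0, -0.0, 0.0], [-0.0, 1.0, -0.0], [-0.0, -0.0, -1.0]]
contact_force: [-7.7, -0.8, 20.0]
width: 0.0222
```

The lid touches down at TCP z = .192, a 94 mm drop, which agrees with it resting on its plug. I'll release it.

Emit:
{"method": "send_rows", "body": {"increments": [[0,0,-1.5,0],[0,0,-1.5,0],[0,0,-1.5,0]]}}

```text
time_s: 6.0
tool_pos: [0.4302, 0.1039, 0.1922]
tcp_rot: [[-1.0, -0.0, 0.0], [-0.0, 1.0, -0.0], [-0.0, -0.0, -1.0]]
contact_force: [-0.6, -0.2, -0.7]
width: 0.0221
```

Emit:
{"method": "send_rows", "body": {"increments": [[0,0,0,0],[0,0,0,0],[0,0,0,0],[0,0,0,0]], "gripper": 45}}

```text
time_s: 6.33
tool_pos: [0.4302, 0.1039, 0.1921]
tcp_rot: [[-1.0, -0.0, -0.0], [-0.0, 1.0, 0.0], [0.0, 0.0, -1.0]]
contact_force: [0.3, 0.5, -0.5]
width: 0.0454
```

Emit:
{"method": "send_rows", "body": {"increments": [[0,0,-10,0],[0,0,-25,0],[0,0,-45,0],[0,0,-70,0],[0,0,-100,0],[0,0,-130,0],[0,0,-160,0],[0,0,-170,0]]}}

```text
time_s: 7.0
tool_pos: [0.4304, 0.1039, 0.3661]
tcp_rot: [[-1.0, -0.0, 0.006], [-0.0, 1.0, -0.0], [-0.006, -0.0, -1.0]]
contact_force: [0.2, 0.3, 1.7]
width: 0.0454
```

Emit:
{"method": "send_rows", "body": {"increments": [[0,-30,0,0],[0,-70,0,0],[0,-110,0,0],[0,-150,0,0],[0,-190,0,0],[0,-230,0,0],[0,-260,0,0],[0,-270,0,0]], "gripper": 85}}

```text
time_s: 7.67
tool_pos: [0.4299, -0.1696, 0.3621]
tcp_rot: [[-1.0, 0.003, 0.0], [0.003, 1.0, -0.001], [-0.0, -0.001, -1.0]]
contact_force: [0.4, 0.4, -0.3]
width: 0.0851
```

```bash
python3 - <<'E'
from h import *
go(.454,-.063,.25,0)
for n in("scene","top"):
    im=cams.read_camera(n)[:,:,::-1];cv2.imwrite(f"pics/{n}2.png",im)
E
```

```text
inc [-23.7 106.8 112. ] turn -0.003 | pos [ 0.4299 -0.1696  0.3621] yaw -0.2 tilt [ 0.0001 -0.0008] F [ 0.4  0.4 -0.3] w 85.1 t 7.67
```

View pics/top2.png

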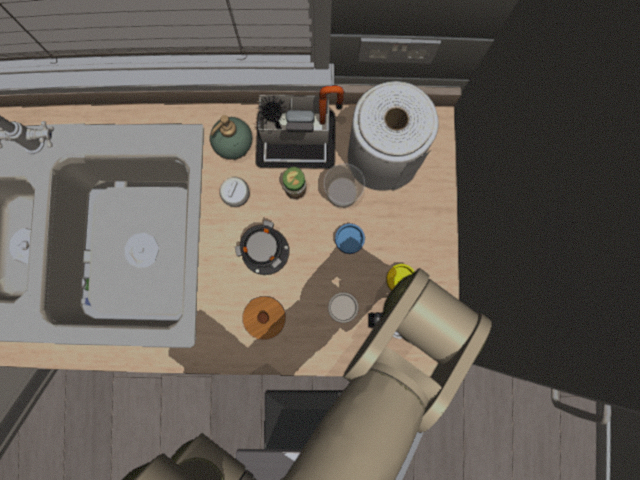

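View pics/scene2.png

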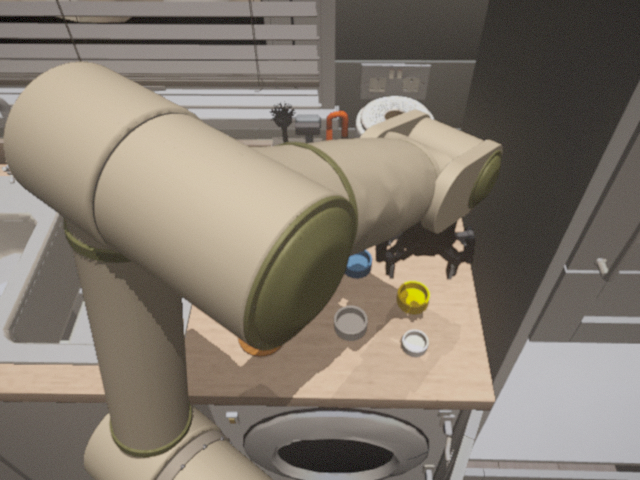

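The lid sits knob up at top (264,317). The mouth is open at (261,247) with three orange catches. I'll measure the mouth, and use the lid's known knob y to check the camera against the robot.

```bash
python3 - <<'E'
from h import *
T=cv2.imread('pics/top2.png')
cv2.imwrite('pics/p3.png',cv2.resize(T[215:340,225:300],None,fx=4.8,fy=4.8,interpolation=2))
h=cv2.cvtColor(cv2.GaussianBlur(T,(3,3),0),cv2.COLOR_BGR2HSV)
def cc(lo,hi,x0,x1,y0,y1):
    m=cv2.inRange(h,lo,hi);k=np.zeros_like(m);k[y0:y1,x0:x1]=m[y0:y1,x0:x1]
    return cv2.connectedComponentsWithStats(k)
n,l,s,c=cc((0,150,110),(16,255,255),235,290,220,272)
P=[]
for i in range(1,n):
    if s[i,4]>2: print("orange",s[i],c[i],plane("top",c[i],.085)[0])
n,l,s,c=cc((0,0,90),(180,60,255),248,275,235,262)
for i in range(1,n):
    if s[i,4]>50: print("grey",s[i],c[i],plane("top",c[i],.083)[0])
n,l,s,c=cc((5,140,70),(20,255,255),235,295,290,345)
for i in range(1,n):
    if s[i,4]>50: print("lid",s[i],c[i],plane("top",c[i],.010)[0])
n,l,s,c=cc((0,80,0),(15,255,80),250,280,305,330)
for i in range(1,n):
    if s[i,4]>20: print("knob",s[i],c[i],plane("top",c[i],.032)[0])
n,l,s,c=cc((0,0,70),(180,60,255),325,362,288,326)
for i in range(1,n):
    if s[i,4]>50: print("white",s[i],c[i],plane("top",c[i],.028)[0])
E
```

```text
orange [264 229   4   4  14] [265.64285714 230.28571429] [0.60708242 0.09661165 0.085     ]
orange [243 247   4   5  15] [244.73333333 248.93333333] [0.56864422 0.13788722 0.085     ]
orange [271 257   2   2   4] [271.5 257.5] [0.55196923 0.0834905  0.085     ]
grey [248 235  27  27 633] [260.98262243 246.98420221] [0.57323231 0.1053936  0.083     ]
lid [ 243  297   42   42 1353] [263.67110126 317.42719882] [0.43195889 0.10412158 0.01      ]
white [327 292  33  32 809] [342.78491965 307.10754017] [ 0.45548368 -0.06257639  0.028     ]
```

View pics/p3.png

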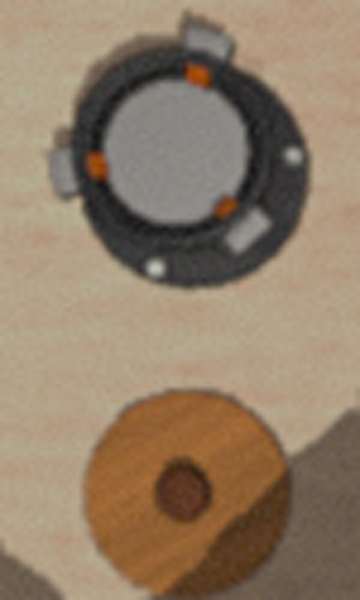

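```bash
python3 - <<'E'
from h import *
from scipy.optimize import least_squares
T=cv2.imread('pics/top2.png');g=cv2.GaussianBlur(cv2.cvtColor(T,cv2.COLOR_BGR2GRAY),(3,3),0).astype(float)
def edge(c0,z,r0,r1,angs,sign):
    out=[]
    for a in angs:
        rr=np.arange(r0,r1,.0005)
        P=np.c_[c0[0]+rr*np.cos(a),c0[1]+rr*np.sin(a),np.full(len(rr),z)]
        uv=proj("top",P).astype(np.float32)
        v=cv2.remap(g.astype(np.float32),uv[:,0].copy(),uv[:,1].copy(),1).ravel()
        d=sign*np.gradient(v);i=np.argmax(d)
        if d[i]>1.2 and 0<i<len(d)-1: out.append(P[i,:2])
    return np.array(out)
def fit(P,R=None):
    f=lambda p:np.hypot(P[:,0]-p[0],P[:,1]-p[1])-(R or p[2])
    s=least_squares(f,[.574,.105,.04],loss='soft_l1',f_scale=.001)
    return np.round(s.x,4),round(1000*np.std(f(s.x)),2),len(P)
A=np.radians
c=(.5745,.1055)
# flange visible part: toward -x,-y
print("flange",*[fit(edge(c,z,.042,.062,A(np.arange(130,290,4)),1),.052) for z in(.002,.005)])
# collar top far edge +x +y
print("collar far",fit(edge(c,.098,.038,.05,A(np.arange(-30,110,4)),1),.0425),fit(edge(c,.098,.038,.05,A(np.arange(-30,110,4)),1)))
# platform edge bright->dark
E=edge(c,.082,.022,.036,A(np.arange(0,360,5)),-1);print("platform",fit(E))
# lid on table
E=edge((.431,.104),.010,.04,.052,A(np.arange(0,360,5)),1);print("lid",fit(E,.046),fit(E))
for z in(.02,.028):
  E=edge((.4555,-.0625),z,.027,.037,A(np.arange(90,360,5)),-1);print("white",z,fit(E))
E=edge((.601,-.0755),.028,.027,.037,A(np.arange(0,360,5)),1);print("blue",fit(E))
E
python3 - <<'E'
E
```

```text
flange (array([0.5754, 0.1051, 0.04  ]), np.float64(2.02), 39) (array([0.575 , 0.1052, 0.04  ]), np.float64(2.07), 39)
collar far (array([0.578 , 0.1067, 0.04  ]), np.float64(2.3), 34) (array([0.582 , 0.1103, 0.0383]), np.float64(1.97), 34)
platform (array([0.5749, 0.1054, 0.0303]), np.float64(0.86), 72)
lid (array([0.4324, 0.1041, 0.04  ]), np.float64(0.65), 71) (array([0.4323, 0.1042, 0.0465]), np.float64(0.65), 71)
white 0.02 (array([ 0.4558, -0.0637,  0.0317]), np.float64(0.54), 54)
white 0.028 (array([ 0.4556, -0.0634,  0.0315]), np.float64(0.58), 54)
blue (array([ 0.6   , -0.0732,  0.0323]), np.float64(1.4), 62)
```

Mouth centre is about (.5752,.1055) from the flange, platform and catches, and the camera's y agrees with the robot. I'll place relative to the dish so any common x bias cancels: white dish at (.4557,-.0632), with the jaws along y.

Emit:
{"method": "send_rows", "body": {"increments": [[-2,8,5,0],[-6,25,20,0],[-10,45,40,0],[-15,65,60,0],[-20,85,80,0],[-24,100,100,0],[-26,106,112,0],[-26,106,112,0]]}}

```text
time_s: 8.43
tool_pos: [0.4555, -0.0567, 0.248]
tcp_rot: [[-1.0, -0.004, -0.004], [-0.004, 1.0, 0.002], [0.004, 0.002, -1.0]]
contact_force: [-0.5, -0.2, -0.0]
width: 0.0853
```

Emit:
{"method": "send_rows", "body": {"increments": [[0,0,10,0],[0,0,25,0],[0,0,42,0],[0,0,56,0],[0,0,64,0],[0,0,68,0],[0,0,68,0],[0,0,68,0]]}}

```text
time_s: 9.1
tool_pos: [0.4564, -0.06, 0.1829]
tcp_rot: [[-1.0, -0.001, 0.001], [-0.001, 1.0, -0.0], [-0.001, -0.0, -1.0]]
contact_force: [-0.3, 0.6, -0.1]
width: 0.0849
```

```bash
python3 - <<'E'
from h import *
go(.4557,-.063,.182,0)
im=cams.read_camera("scene")[:,:,::-1];cv2.imwrite('pics/p4.png',cv2.resize(im[200:380,270:470],None,fx=3.2,fy=3.2))
E
```

```text
inc [ 0.7 -3.   0.9] turn 0.001 | pos [ 0.4564 -0.06    0.1829] yaw 0.0 tilt [ 0.0009 -0.0004] F [-0.3  0.6 -0.1] w 84.9 t 9.1
```

View pics/p4.png

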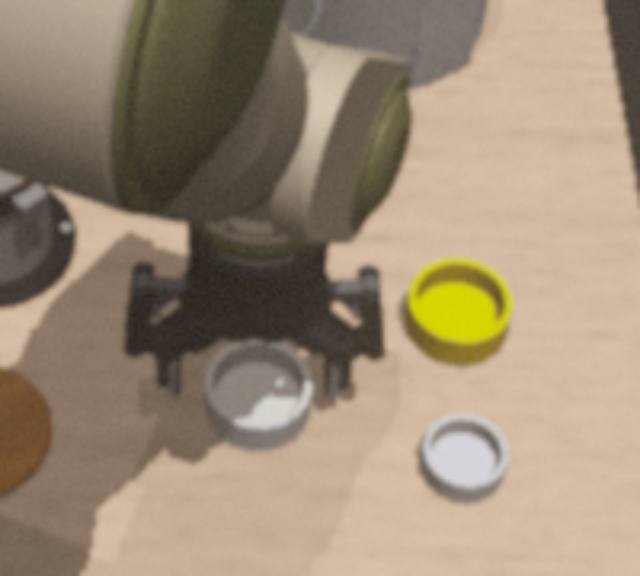

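The fingers straddle the white dish, which is at (258,395) in the crop between tips at (170,380) and (340,385). Closing.

Emit:
{"method": "send_rows", "body": {"increments": [[0.7,-3,1,0],[0.7,-3,1,0],[0.7,-3,1,0]]}}

```text
time_s: 9.4
tool_pos: [0.4555, -0.0634, 0.1815]
tcp_rot: [[-1.0, 0.0, 0.001], [0.0, 1.0, -0.0], [-0.001, -0.0, -1.0]]
contact_force: [-0.5, 0.3, -0.5]
width: 0.0848
```

Emit:
{"method": "send_rows", "body": {"increments": [[0,0,0,0],[0,0,0,0],[0,0,0,0],[0,0,0,0],[0,0,0,0]], "gripper": 55, "newtons": 40}}

```text
time_s: 9.82
tool_pos: [0.4555, -0.0632, 0.1819]
tcp_rot: [[-1.0, -0.001, 0.0], [-0.001, 1.0, -0.0], [-0.0, -0.0, -1.0]]
contact_force: [-4.1, 0.6, 9.8]
width: 0.063
```

```bash
python3 - <<'E'
from h import *
go(.5752,.1054,.30,0)
E
```

```text
inc [-119.8  168.5 -118.2] turn 0.001 | pos [ 0.4555 -0.0632  0.1819] yaw 0.0 tilt [ 0.0003 -0.0004] F [-4.1  0.6  9.8] w 63.0 t 9.82
```

Emit:
{"method": "send_rows", "body": {"increments": [[0,0,-4,0],[0,0,-14,0],[0,0,-32,0],[0,0,-56,0],[0,0,-82,0],[0,0,-106,0],[0,0,-120,0],[0,0,-126,0]]}}

```text
time_s: 10.48
tool_pos: [0.4556, -0.0631, 0.3098]
tcp_rot: [[-1.0, -0.0, 0.004], [-0.0, 1.0, -0.001], [-0.004, -0.001, -1.0]]
contact_force: [1.6, -0.6, -1.5]
width: 0.0626
```

Emit:
{"method": "send_rows", "body": {"increments": [[-4,6,0,0],[-16,23,0,0],[-35,49,0,0],[-56,79,0,0],[-77,108,0,0],[-97,136,0,0],[-112,157,0,0],[-119,168,0,0]]}}

```text
time_s: 11.15
tool_pos: [0.5754, 0.1079, 0.3054]
tcp_rot: [[-1.0, -0.002, -0.002], [-0.002, 1.0, 0.001], [0.002, 0.001, -1.0]]
contact_force: [-0.2, 0.4, -1.6]
width: 0.0624
```

Emit:
{"method": "send_rows", "body": {"increments": [[0,0,0,0],[0,0,0,0]]}}

```text
time_s: 11.32
tool_pos: [0.5743, 0.1055, 0.3057]
tcp_rot: [[-1.0, -0.001, -0.003], [-0.001, 1.0, -0.0], [0.003, -0.0, -1.0]]
contact_force: [0.2, 0.5, -2.4]
width: 0.0624
```

```bash
python3 - <<'E'
from h import *
go(.5752,.1054,.275,0)
for n in("scene","top"):
    im=cams.read_camera(n)[:,:,::-1];cv2.imwrite(f"pics/{n}3.png",im)
S=cv2.imread('pics/scene3.png');T=cv2.imread('pics/top3.png')
a=cv2.resize(S[150:310,200:340],None,fx=2.8,fy=2.8);b=cv2.resize(T[160:320,190:330],None,fx=2.8,fy=2.8)
cv2.imwrite('pics/p5.png',np.hstack([a,b]))
E
```

```text
inc [-1.  -0.1 30.7] turn 0.001 | pos [0.5743 0.1055 0.3057] yaw 0.1 tilt [-0.0026 -0.0001] F [ 0.2  0.5 -2.4] w 62.4 t 11.32
```

View pics/p5.png

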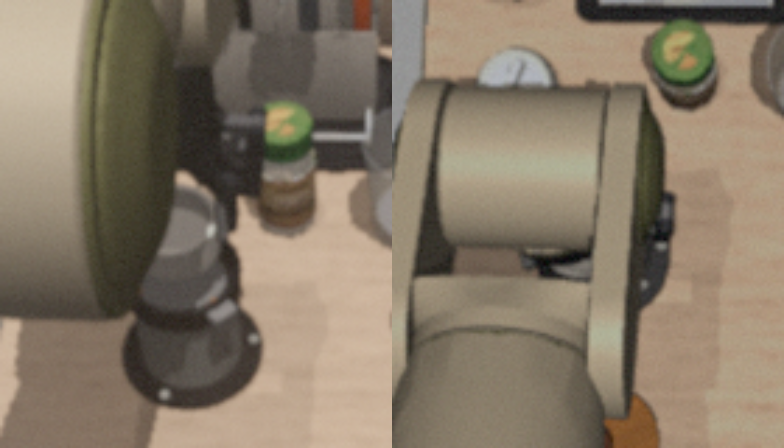

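The dish hangs level above the collar in the scene view, and the top view is hidden by the arm. Lowering slowly.

Emit:
{"method": "send_rows", "body": {"increments": [[-1,0,4,0],[-1,0,9,0],[-1,0,14,0],[-1,0,19,0],[-1,0,23,0],[-1,0,26,0],[-1,0,28,0],[-1,0,28,0]]}}

```text
time_s: 12.08
tool_pos: [0.5754, 0.1049, 0.2787]
tcp_rot: [[-1.0, -0.0, -0.001], [-0.0, 1.0, 0.0], [0.001, 0.0, -1.0]]
contact_force: [-0.2, -0.1, -0.4]
width: 0.0626
```

Emit:
{"method": "send_rows", "body": {"increments": [[0,0,1,0],[0,0,2,0],[0,0,3,0],[0,0,3,0]]}}

```text
time_s: 12.42
tool_pos: [0.5754, 0.1049, 0.2761]
tcp_rot: [[-1.0, -0.0, -0.0], [-0.0, 1.0, -0.0], [0.0, -0.0, -1.0]]
contact_force: [-0.5, -0.9, -0.4]
width: 0.0624
```

Emit:
{"method": "send_rows", "body": {"increments": [[0,0,1,0],[0,0,2,0],[0,0,3,0],[0,0,3,0]]}}

```text
time_s: 12.75
tool_pos: [0.5754, 0.1049, 0.2729]
tcp_rot: [[-1.0, -0.0, -0.0], [-0.0, 1.0, 0.0], [0.0, 0.0, -1.0]]
contact_force: [-0.1, -0.2, -1.5]
width: 0.0625
```

Emit:
{"method": "send_rows", "body": {"increments": [[0,0,1,0],[0,0,2,0],[0,0,2,0]]}}

```text
time_s: 13.0
tool_pos: [0.5755, 0.1049, 0.2712]
tcp_rot: [[-1.0, -0.0, 0.0], [-0.0, 1.0, -0.0], [-0.0, -0.0, -1.0]]
contact_force: [-0.1, -1.1, -0.1]
width: 0.0626
```

Emit:
{"method": "send_rows", "body": {"increments": [[0,0,0,0],[0,0,0,0],[0,0,0,0],[0,0,0,0],[0,0,0,0]], "gripper": 85}}

```text
time_s: 13.42
tool_pos: [0.5755, 0.1049, 0.2713]
tcp_rot: [[-1.0, -0.0, 0.0], [-0.0, 1.0, -0.0], [-0.0, -0.0, -1.0]]
contact_force: [0.1, -0.2, 0.0]
width: 0.0852
```

Emit:
{"method": "send_rows", "body": {"increments": [[0,0,-5,0],[0,0,-15,0],[0,0,-30,0],[0,0,-50,0],[0,0,-60,0],[0,0,-60,0]]}}

```text
time_s: 13.92
tool_pos: [0.5757, 0.1049, 0.3342]
tcp_rot: [[-1.0, -0.0, 0.005], [-0.0, 1.0, -0.0], [-0.005, -0.0, -1.0]]
contact_force: [-0.0, 0.1, -0.4]
width: 0.0849
```

```bash
python3 - <<'E'
from h import *
go(.5752,.1054,.30,0)
im=cams.read_camera("scene")[:,:,::-1];cv2.imwrite('pics/p6.png',cv2.resize(im[150:310,180:360],None,fx=3.6,fy=3.6))
E
```

```text
inc [ 0.7  0.5 34.2] turn 0.0 | pos [0.5757 0.1049 0.3342] yaw 0.0 tilt [ 0.0052 -0.0001] F [-0.   0.1 -0.4] w 84.9 t 13.92
```

View pics/p6.png

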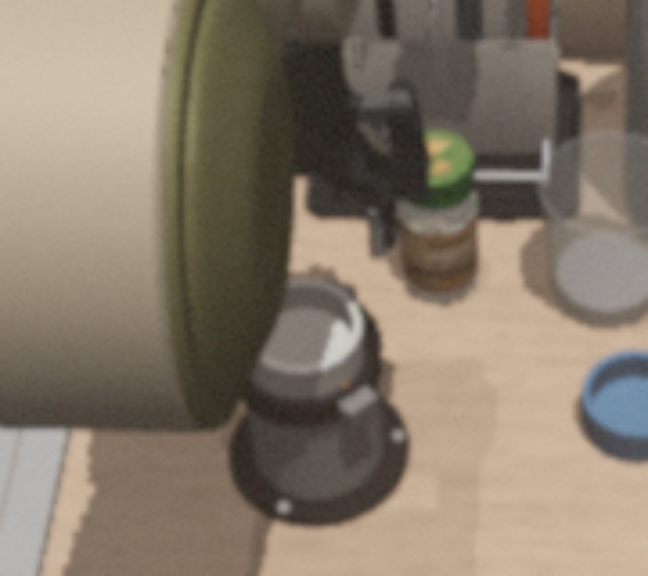

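The white dish sits upright in the mouth, with its rim about (310,320) in the crop. Now I'll close the fingers and press in the middle.

Emit:
{"method": "send_rows", "body": {"increments": [[0,0.4,0,0],[0,0.4,0,0],[0,0.4,0,0],[0,0.4,0,0],[0,0.4,0,0],[0,0.4,0,0]], "gripper": 0}}

```text
time_s: 14.47
tool_pos: [0.5755, 0.1053, 0.3309]
tcp_rot: [[-1.0, -0.0, -0.0], [-0.0, 1.0, -0.0], [0.0, -0.0, -1.0]]
contact_force: [0.3, -0.1, -0.1]
width: 0.0117
```

Emit:
{"method": "send_rows", "body": {"increments": [[0,0,10,0],[0,0,22,0],[0,0,34,0],[0,0,44,0],[0,0,52,0],[0,0,56,0],[0,0,58,0],[0,0,58,0]]}}

```text
time_s: 15.13
tool_pos: [0.5755, 0.1053, 0.273]
tcp_rot: [[-1.0, -0.0, -0.0], [-0.0, 1.0, -0.0], [0.0, -0.0, -1.0]]
contact_force: [0.6, 0.9, 0.2]
width: 0.0002
```

Emit:
{"method": "send_rows", "body": {"increments": [[0,0,2,0],[0,0,4,0],[0,0,6,0],[0,0,8,0],[0,0,10,0],[0,0,10,0]]}}

```text
time_s: 15.63
tool_pos: [0.5754, 0.1053, 0.2628]
tcp_rot: [[-1.0, -0.0, -0.0], [-0.0, 1.0, -0.0], [0.0, -0.0, -1.0]]
contact_force: [0.6, 0.9, -0.2]
width: 0.0002
```

Emit:
{"method": "send_rows", "body": {"increments": [[0,0,2,0],[0,0,4,0],[0,0,6,0],[0,0,8,0],[0,0,10,0],[0,0,12,0],[0,0,14,0],[0,0,14,0]]}}

```text
time_s: 16.3
tool_pos: [0.5755, 0.1053, 0.2488]
tcp_rot: [[-1.0, -0.0, 0.0], [-0.0, 1.0, 0.0], [-0.0, 0.0, -1.0]]
contact_force: [1.3, -0.4, 1.7]
width: -0.0001
```

```bash
python3 - <<'E'
from h import *
go(.5752,.1054,.23,0)
im=cams.read_camera("scene")[:,:,::-1];cv2.imwrite('pics/p7.png',cv2.resize(im[150:310,180:360],None,fx=3.6,fy=3.6))
E
```

```text
inc [ 0.3  0.1 18.8] turn 0.0 | pos [0.5755 0.1053 0.2488] yaw 0.0 tilt [0.0002 0.    ] F [ 1.3 -0.4  1.7] w -0.1 t 16.3
```

View pics/p7.png

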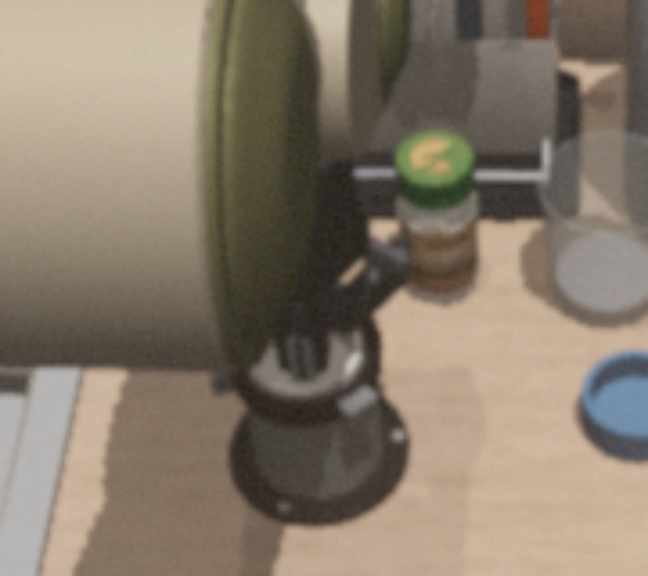

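The dish has gone down with the fingertips and its rim is now near mouth level. Pressing on.

Emit:
{"method": "send_rows", "body": {"increments": [[0,0,2,0],[0,0,4,0],[0,0,6,0],[0,0,8,0],[0,0,10,0],[0,0,10,0]]}}

```text
time_s: 16.85
tool_pos: [0.5754, 0.1053, 0.2387]
tcp_rot: [[-1.0, -0.0, -0.0], [-0.0, 1.0, 0.0], [0.0, 0.0, -1.0]]
contact_force: [0.8, -0.2, 1.7]
width: 0.0001
```

Emit:
{"method": "send_rows", "body": {"increments": [[0,0,2,0],[0,0,4,0],[0,0,6,0],[0,0,8,0],[0,0,8,0]]}}

```text
time_s: 17.27
tool_pos: [0.5754, 0.1053, 0.2307]
tcp_rot: [[-1.0, -0.0, -0.0], [-0.0, 1.0, -0.0], [0.0, -0.0, -1.0]]
contact_force: [-0.3, 0.7, 3.1]
width: -0.0001
```

Emit:
{"method": "send_rows", "body": {"increments": [[0,0,1,0],[0,0,1,0],[0,0,1,0]]}}

```text
time_s: 17.52
tool_pos: [0.5754, 0.1053, 0.2302]
tcp_rot: [[-1.0, -0.0, -0.0], [-0.0, 1.0, -0.0], [0.0, -0.0, -1.0]]
contact_force: [-1.2, 0.4, 3.6]
width: -0.0001
```

Emit:
{"method": "send_rows", "body": {"increments": [[0,0,-5,0],[0,0,-15,0],[0,0,-30,0],[0,0,-50,0],[0,0,-75,0],[0,0,-100,0],[0,0,-125,0],[0,0,-130,0]]}}

```text
time_s: 18.18
tool_pos: [0.5755, 0.1054, 0.3651]
tcp_rot: [[-1.0, -0.0, 0.006], [-0.0, 1.0, -0.0], [-0.006, -0.0, -1.0]]
contact_force: [1.0, 0.0, 1.3]
width: 0.0
```

Emit:
{"method": "send_rows", "body": {"increments": [[0,-30,0,0],[0,-70,0,0],[0,-110,0,0],[0,-150,0,0],[0,-175,0,0],[0,-180,0,0],[0,-180,0,0]], "gripper": 85}}

```text
time_s: 18.77
tool_pos: [0.5753, -0.0761, 0.36]
tcp_rot: [[-1.0, 0.002, -0.001], [0.002, 1.0, 0.0], [0.001, 0.0, -1.0]]
contact_force: [-0.1, 0.2, -0.3]
width: 0.083
```

```bash
python3 - <<'E'
from h import *
go(.60,-.0745,.25,0)
for n in("scene","top"):
    im=cams.read_camera(n)[:,:,::-1];cv2.imwrite(f"pics/{n}4.png",im)
S=cv2.imread('pics/scene4.png');T=cv2.imread('pics/top4.png')
a=cv2.resize(S[190:350,200:340],None,fx=2.8,fy=2.8);b=cv2.resize(T[190:350,210:350],None,fx=2.8,fy=2.8)
cv2.imwrite('pics/p8.png',np.hstack([a,b]))
E
```

```text
inc [-24.8   1.6 109.9] turn -0.002 | pos [ 0.5753 -0.0761  0.36  ] yaw -0.1 tilt [-0.0009  0.0003] F [-0.1  0.2 -0.3] w 83.0 t 18.77
```

View pics/p8.png

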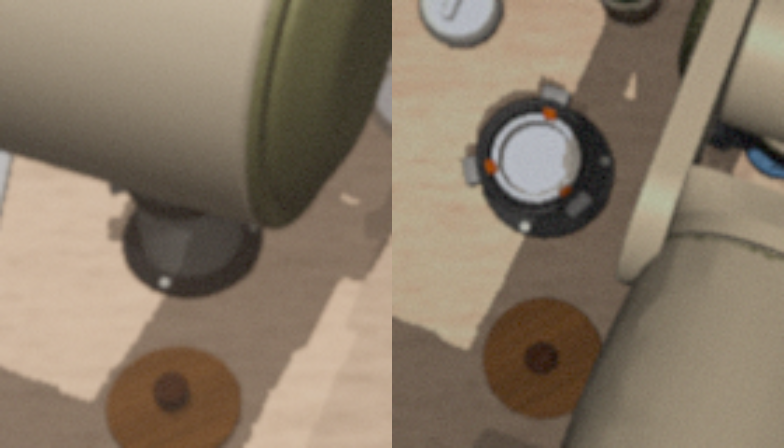

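All three orange catches lie over the white rim at (550,112), (490,165) and (565,190) in the right crop, so it is snapped in. Before the blue dish I'll check clearance to the paper roll.

```bash
python3 - <<'E'
from h import *
print(plane("top",(385,188),0),plane("top",(352,165),0),plane("scene",(390,221),0),plane("scene",(360,215),0))
E
```

```text
[[ 0.71770107 -0.15519611  0.        ]] [[ 0.76889391 -0.08222904  0.        ]] [[ 0.7294485  -0.15558745  0.        ]] [[ 0.74694078 -0.0888202   0.        ]]
```

View pics/top4.png

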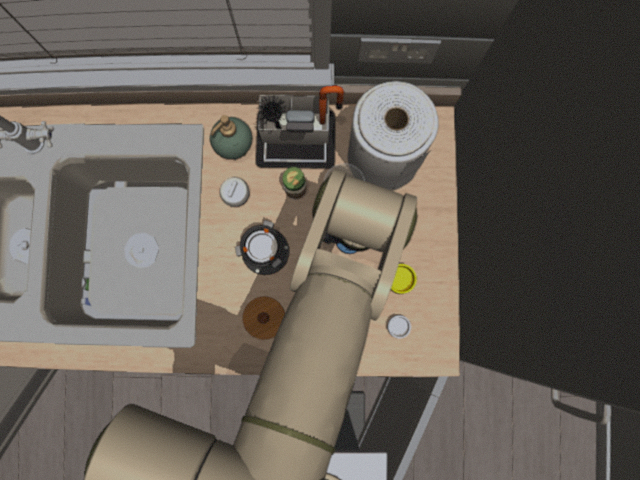

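The roll's front is at x≈.72, so there is clearance. Going for the blue dish at (.6005,-.075).

Emit:
{"method": "send_rows", "body": {"increments": [[-5,1,10,0],[-12,1,30,0],[-20,1,52,0],[-25,1,75,0],[-25,1,95,0],[-25,1,107,0],[-25,1,110,0],[-25,1,110,0]]}}

```text
time_s: 19.53
tool_pos: [0.6005, -0.073, 0.2496]
tcp_rot: [[-1.0, -0.001, -0.001], [-0.001, 1.0, 0.0], [0.001, 0.0, -1.0]]
contact_force: [-0.2, -0.4, -0.1]
width: 0.0852
```

```bash
python3 - <<'E'
from h import *
go(.6005,-.0748,.182,0)
im=cams.read_camera("scene")[:,:,::-1];cv2.imwrite('pics/p9.png',cv2.resize(im[170:330,280:460],None,fx=3.6,fy=3.6))
E
```

```text
inc [-0.  -1.9 67.6] turn 0.001 | pos [ 0.6005 -0.073   0.2496] yaw 0.1 tilt [-0.0012  0.0004] F [-0.2 -0.4 -0.1] w 85.2 t 19.53
```

View pics/p9.png

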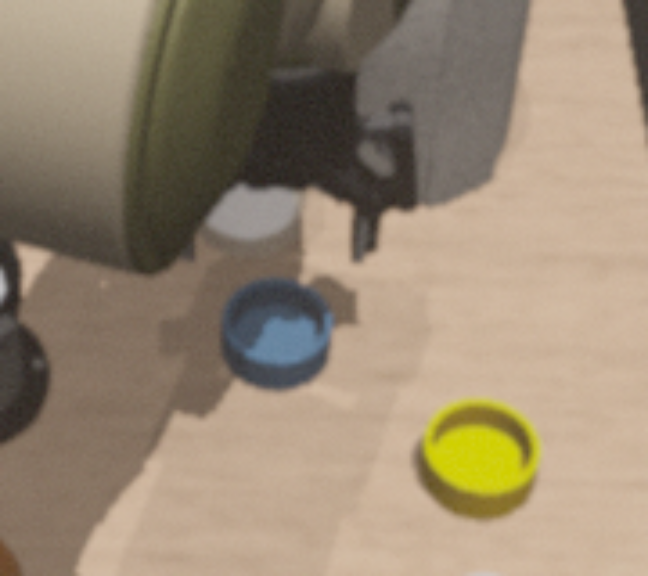

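The tips at (190,250) and (362,250) straddle the blue dish, which is centred at (277,330).

Emit:
{"method": "send_rows", "body": {"increments": [[0,-2,8,0],[0,-2,22,0],[0,-2,38,0],[0,-2,52,0],[0,-2,61,0],[0,-2,66,0],[0,-2,68,0],[0,-2,68,0]]}}

```text
time_s: 20.25
tool_pos: [0.6006, -0.0758, 0.1825]
tcp_rot: [[-1.0, -0.0, 0.001], [-0.0, 1.0, -0.0], [-0.001, -0.0, -1.0]]
contact_force: [-0.4, -0.0, -0.7]
width: 0.085
```

Emit:
{"method": "send_rows", "body": {"increments": [[0,0,0,0],[0,0,0,0],[0,0,0,0],[0,0,0,0],[0,0,0,0],[0,0,0,0]], "gripper": 55}}

```text
time_s: 20.75
tool_pos: [0.6008, -0.0758, 0.1833]
tcp_rot: [[-1.0, -0.0, 0.002], [-0.0, 1.0, -0.001], [-0.002, -0.001, -1.0]]
contact_force: [-0.6, 1.3, 6.4]
width: 0.0614
```

Emit:
{"method": "send_rows", "body": {"increments": [[0,0,-4,0],[0,0,-14,0],[0,0,-32,0],[0,0,-56,0],[0,0,-82,0],[0,0,-106,0],[0,0,-120,0],[0,0,-126,0]]}}

```text
time_s: 21.42
tool_pos: [0.6006, -0.0757, 0.3114]
tcp_rot: [[-1.0, -0.0, 0.004], [-0.0, 1.0, -0.001], [-0.004, -0.001, -1.0]]
contact_force: [0.2, -0.0, -1.5]
width: 0.0616
```

```bash
python3 - <<'E'
from h import *
go(.5752,.1053,.305,0)
E
```

```text
inc [ 25.3 181.    6. ] turn 0.0 | pos [ 0.6006 -0.0757  0.3114] yaw 0.0 tilt [ 0.004  -0.0013] F [ 0.2 -0.  -1.5] w 61.6 t 21.42
```

The opening is 61.6 mm against 62.4 mm for the white dish, so I'll check how the dish sits in the jaws.

```bash
python3 - <<'E'
from h import *
S=cams.read_camera("scene")[:,:,::-1].copy();T=cams.read_camera("top")[:,:,::-1].copy()
cv2.imwrite("pics/scene5.png",S)
# expected rim circle of held dish: centre at TCP xy, rim z = TCPz-.1825+.028
z=env.read_state()['tool_pos'][2]-.1825+.028
a=np.linspace(0,2*np.pi,60)
P=np.c_[.6006+.032*np.cos(a),-.0757+.032*np.sin(a),np.full(60,z)]
V=cv2.resize(S[130:290,270:450],None,fx=3.6,fy=3.6)
for u,v in (proj("scene",P)-[270,130])*3.6: cv2.circle(V,(int(u),int(v)),1,(0,0,255),-1)
cv2.imwrite('pics/p10.png',V)
E
```

```text
(no output)
```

View pics/p10.png

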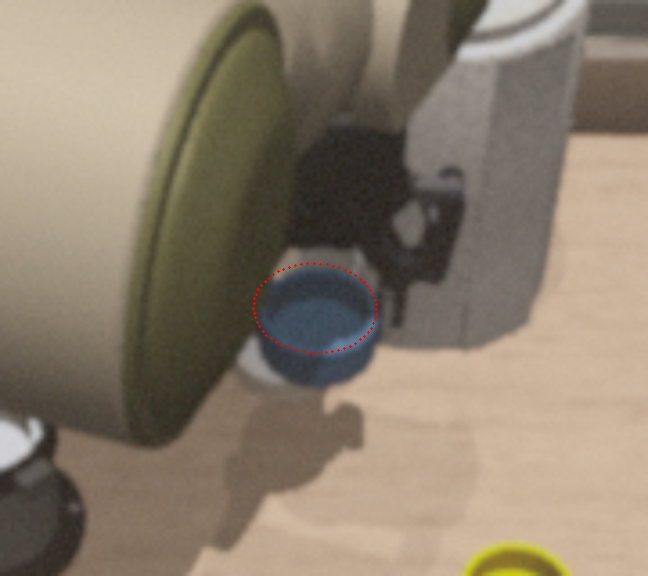

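The dish is level and centred in the jaws to within about 2 mm, which is the known scene-camera bias. Moving it to the mouth.

Emit:
{"method": "send_rows", "body": {"increments": [[1,6,0,0],[4,24,0,0],[8,52,0,0],[12,84,0,0],[16,116,0,0],[20,146,0,0],[23,170,0,0],[25,181,0,0]]}}

```text
time_s: 22.18
tool_pos: [0.5745, 0.1083, 0.3068]
tcp_rot: [[-1.0, -0.003, -0.003], [-0.003, 1.0, 0.001], [0.003, 0.001, -1.0]]
contact_force: [0.2, -0.2, -1.5]
width: 0.0613
```

Emit:
{"method": "send_rows", "body": {"increments": [[0,0,0,0],[0,0,0,0],[0,0,0,0]]}}

```text
time_s: 22.43
tool_pos: [0.5756, 0.1043, 0.3077]
tcp_rot: [[-1.0, 0.001, -0.001], [0.001, 1.0, -0.0], [0.001, -0.0, -1.0]]
contact_force: [-0.2, -0.4, -1.2]
width: 0.0612
```

```bash
python3 - <<'E'
from h import *
go(.5754,.1051,.279,0)
S=cams.read_camera("scene")[:,:,::-1].copy();cv2.imwrite('pics/p11.png',cv2.resize(S[150:310,180:360],None,fx=3.6,fy=3.6))
E
```

```text
inc [ 0.2  0.8 28.7] turn -0.001 | pos [0.5756 0.1043 0.3077] yaw -0.0 tilt [-0.0008 -0.0003] F [-0.2 -0.4 -1.2] w 61.2 t 22.43
```

View pics/p11.png

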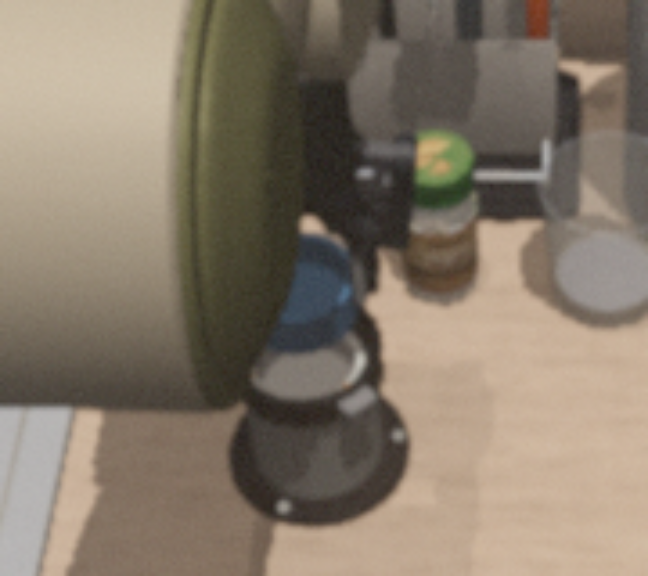

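The blue dish hangs over the mouth with the white dish inside. Lowering.

Emit:
{"method": "send_rows", "body": {"increments": [[0,0.6,4,0],[0,0.6,9,0],[0,0.6,14,0],[0,0.6,19,0],[0,0.6,24,0],[0,0.6,28,0],[0,0.6,30,0],[0,0.6,30,0]]}}

```text
time_s: 23.15
tool_pos: [0.5754, 0.1059, 0.2776]
tcp_rot: [[-1.0, -0.0, -0.001], [-0.0, 1.0, 0.0], [0.001, 0.0, -1.0]]
contact_force: [0.8, -1.0, -1.0]
width: 0.0613
```

Emit:
{"method": "send_rows", "body": {"increments": [[0,0,1,0],[0,0,2,0],[0,0,3,0],[0,0,3,0]]}}

```text
time_s: 23.48
tool_pos: [0.5754, 0.1059, 0.2751]
tcp_rot: [[-1.0, -0.0, 0.0], [-0.0, 1.0, 0.0], [-0.0, 0.0, -1.0]]
contact_force: [-0.4, -0.2, -1.8]
width: 0.0612
```

Emit:
{"method": "send_rows", "body": {"increments": [[0,0,1,0],[0,0,2,0],[0,0,2,0]]}}

```text
time_s: 23.73
tool_pos: [0.5755, 0.1059, 0.2734]
tcp_rot: [[-1.0, -0.0, 0.0], [-0.0, 1.0, -0.0], [-0.0, -0.0, -1.0]]
contact_force: [-1.0, -0.9, 1.0]
width: 0.0614
```

Emit:
{"method": "send_rows", "body": {"increments": [[0,-0.5,1,0],[0,-0.5,1,0],[0,-0.5,1,0]]}}

```text
time_s: 23.98
tool_pos: [0.5755, 0.1053, 0.2723]
tcp_rot: [[-1.0, -0.0, 0.0], [-0.0, 1.0, -0.0], [-0.0, -0.0, -1.0]]
contact_force: [-0.4, -0.3, 1.9]
width: 0.0612
```

Emit:
{"method": "send_rows", "body": {"increments": [[0,0,0,0],[0,0,0,0],[0,0,0,0],[0,0,0,0],[0,0,0,0]], "gripper": 85}}

```text
time_s: 24.4
tool_pos: [0.5754, 0.1054, 0.2721]
tcp_rot: [[-1.0, -0.0, -0.0], [-0.0, 1.0, 0.0], [0.0, 0.0, -1.0]]
contact_force: [-0.2, 0.2, 0.9]
width: 0.0846
```

Emit:
{"method": "send_rows", "body": {"increments": [[0,0,-5,0],[0,0,-15,0],[0,0,-30,0],[0,0,-50,0],[0,0,-60,0],[0,0,-60,0]]}}

```text
time_s: 24.9
tool_pos: [0.5757, 0.1054, 0.3352]
tcp_rot: [[-1.0, -0.0, 0.005], [-0.0, 1.0, -0.0], [-0.005, -0.0, -1.0]]
contact_force: [-0.1, -0.1, 0.5]
width: 0.0849
```

Emit:
{"method": "send_rows", "body": {"increments": [[0,0,0,0],[0,0,0,0],[0,0,0,0],[0,0,0,0],[0,0,0,0],[0,0,0,0]], "gripper": 0}}

```text
time_s: 25.4
tool_pos: [0.5755, 0.1054, 0.3318]
tcp_rot: [[-1.0, -0.0, -0.001], [-0.0, 1.0, 0.0], [0.001, 0.0, -1.0]]
contact_force: [-0.4, 0.7, 0.0]
width: 0.0117
```

```bash
python3 - <<'E'
from h import *
go(.5754,.1054,.27,0)
S=cams.read_camera("scene")[:,:,::-1].copy();cv2.imwrite('pics/p12.png',cv2.resize(S[150:310,180:360],None,fx=3.6,fy=3.6))
E
```

```text
inc [ 0.   0.  61.8] turn 0.0 | pos [0.5755 0.1054 0.3318] yaw 0.0 tilt [-0.0006  0.    ] F [-0.4  0.7  0. ] w 11.7 t 25.4
```

View pics/p12.png

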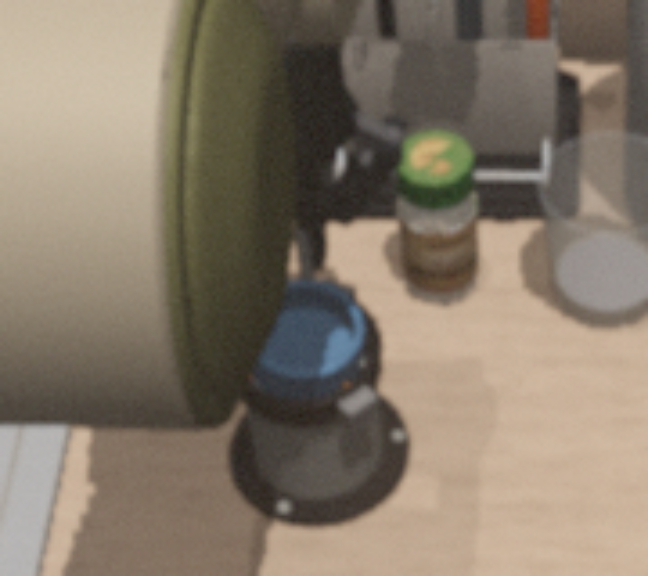

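The blue dish rests level in the mouth at about (315,335). Pressing.

Emit:
{"method": "send_rows", "body": {"increments": [[0,0,12,0],[0,0,26,0],[0,0,40,0],[0,0,50,0],[0,0,56,0],[0,0,60,0],[0,0,64,0],[0,0,66,0]]}}

```text
time_s: 26.12
tool_pos: [0.5757, 0.1054, 0.2668]
tcp_rot: [[-1.0, -0.0, 0.002], [-0.0, 1.0, 0.0], [-0.002, 0.0, -1.0]]
contact_force: [-0.3, 0.0, 5.2]
width: -0.0002
```

Emit:
{"method": "send_rows", "body": {"increments": [[0,0,3,0],[0,0,6,0],[0,0,9,0],[0,0,12,0],[0,0,15,0],[0,0,18,0],[0,0,20,0],[0,0,20,0]]}}

```text
time_s: 26.78
tool_pos: [0.5759, 0.1054, 0.2468]
tcp_rot: [[-1.0, -0.0, 0.003], [-0.0, 1.0, 0.0], [-0.003, 0.0, -1.0]]
contact_force: [2.3, -0.3, 2.6]
width: 0.0005
```

Emit:
{"method": "send_rows", "body": {"increments": [[0,0,3,0],[0,0,6,0],[0,0,9,0],[0,0,12,0],[0,0,14,0],[0,0,15,0],[0,0,15,0]]}}

```text
time_s: 27.37
tool_pos: [0.5758, 0.1054, 0.2317]
tcp_rot: [[-1.0, -0.0, 0.002], [-0.0, 1.0, 0.0], [-0.002, 0.0, -1.0]]
contact_force: [3.9, 0.1, 4.9]
width: 0.0002
```

Emit:
{"method": "send_rows", "body": {"increments": [[0,0,1,0],[0,0,2,0],[0,0,2.5,0],[0,0,2.5,0]]}}

```text
time_s: 27.7
tool_pos: [0.5757, 0.1053, 0.2291]
tcp_rot: [[-1.0, -0.0, 0.002], [-0.0, 1.0, -0.0], [-0.002, -0.0, -1.0]]
contact_force: [4.1, -0.2, 4.5]
width: -0.0002
```

Emit:
{"method": "send_rows", "body": {"increments": [[0,0,-5,0],[0,0,-15,0],[0,0,-30,0],[0,0,-50,0],[0,0,-75,0],[0,0,-100,0],[0,0,-125,0],[0,0,-135,0]]}}

```text
time_s: 28.37
tool_pos: [0.5751, 0.1055, 0.3671]
tcp_rot: [[-1.0, -0.0, 0.002], [-0.0, 1.0, -0.0], [-0.002, -0.0, -1.0]]
contact_force: [0.1, -0.4, 1.1]
width: -0.0
```

Emit:
{"method": "send_rows", "body": {"increments": [[10,-30,0,0],[30,-70,0,0],[50,-110,0,0],[70,-150,0,0],[90,-190,0,0],[110,-230,0,0],[115,-250,0,0],[115,-250,0,0]]}}

```text
time_s: 29.03
tool_pos: [0.4584, -0.1489, 0.3631]
tcp_rot: [[-1.0, 0.005, -0.003], [0.005, 1.0, -0.0], [0.003, -0.0, -1.0]]
contact_force: [-0.5, 0.9, 0.8]
width: 0.0002
```

```bash
python3 - <<'E'
from h import *
go(.5754,.1054,.27,0)
for n in("scene","top"):
    im=cams.read_camera(n)[:,:,::-1];cv2.imwrite(f"pics/{n}6.png",im)
T=cv2.imread('pics/top6.png')
cv2.imwrite('pics/p13.png',cv2.resize(T[160:340,210:380],None,fx=3.3,fy=3.3,interpolation=2))
E
```

```text
inc [-115.9  254.9   92.8] turn -0.005 | pos [ 0.4584 -0.1489  0.3631] yaw -0.3 tilt [-0.0026 -0.    ] F [-0.5  0.9  0.8] w 0.2 t 29.03
```

View pics/p13.png

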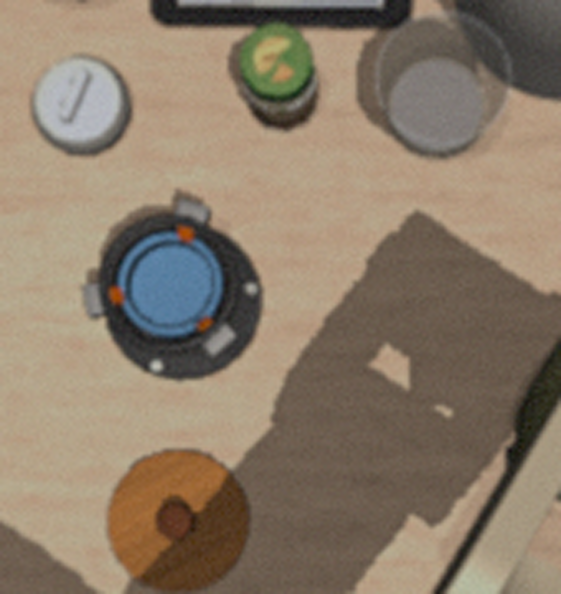

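View pics/scene6.png

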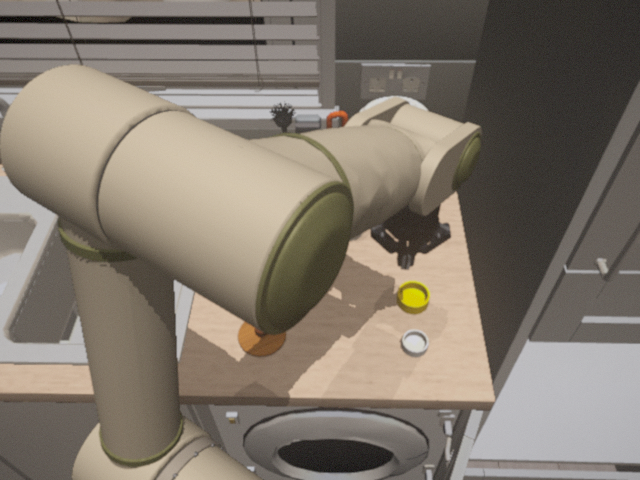

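All three orange catches at (186,233), (117,296) and (204,324) overlap the blue rim. The lid is knob up at (175,520), and the timer, jar and glass are where they started. I'll settle, check the rim size and hand in.

Emit:
{"method": "send_rows", "body": {"increments": [[0,0,0,0],[0,0,0,0],[0,0,0,0],[0,0,0,0]]}}

```text
time_s: 29.47
tool_pos: [0.4607, -0.1438, 0.3636]
tcp_rot: [[-1.0, -0.002, -0.0], [-0.002, 1.0, 0.0], [0.0, 0.0, -1.0]]
contact_force: [0.2, 0.4, -0.3]
width: 0.0002
```

```bash
python3 - <<'E'
from h import *
T0=cv2.imread('pics/top0.png');T=cams.read_camera("top")[:,:,::-1]
h=cv2.cvtColor(cv2.GaussianBlur(T,(3,3),0),cv2.COLOR_BGR2HSV)
m=cv2.inRange(h,(95,80,30),(125,255,255))
c=max(cv2.findContours(m,cv2.RETR_EXTERNAL,cv2.CHAIN_APPROX_NONE)[0],key=cv2.contourArea)
print(circ("top",c,.083),plane("top",cv2.fitEllipse(c)[0],.083))
for n,(x0,x1,y0,y1) in dict(timer=(215,250,175,207),jar=(280,308,165,198),glass=(320,366,165,210)).items():
    print(n,cv2.phaseCorrelate(*[cv2.cvtColor(np.ascontiguousarray(q[y0:y1,x0:x1]),cv2.COLOR_BGR2GRAY).astype(np.float32) for q in(T0,T)]))
print(env.read_state()['dq'].round(2)); print(env.job_done())
E
```

```text
((0.5760929584503174, 0.10524365305900574), 0.03367674723267555) [[0.57567151 0.10518069 0.083     ]]
timer ((-0.07555394516321812, 0.05947733701641056), 0.9768146822849909)
jar ((-0.03312600412799149, -0.03913880757499655), 0.995177032329418)
glass ((-0.04360992758446969, 0.5261690669145587), 1.0155096901787652)
[-0.28 -0.01 -0.08  0.01  0.04  0.01]
the job is handed in; nothing more can be done
None
```

The job is handed in at about 29.5 s. I lifted the lid off by its knob and set it down knob up on the worktop in front of the dispenser. Then I put in the white dish and the blue dish, open side up, and pressed each about 4–6 mm below catch level.

**Dishes:** In the last top view all three orange catches lie over the blue rim. The rim is centred on the mouth at (0.576, 0.105) to within about 1 mm, and its radius measured 33.7 mm, slightly over the 32–33 mm given. I saw the white dish under all three catches before adding the blue one.

**Things to leave alone:** The timer and jar shifted by less than 0.1 px between the first and last pictures. The glass crop shifted 0.5 px; I think that is light and shadow through it, since nothing came near it and no contact showed.

**Disagreements:**
- The scene camera read x about 4–6 mm lower than the top camera, so I relied on the top view and on offsets between objects.
- The reported grip widths were about 2–3 mm under the true sizes.

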